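# Turn a tray of mounted specimens over into its twin

### The arm

A 6-joint arm with a two-finger parallel gripper is mounted at the origin on a cart in front of the work surface, level with it; the furniture and walls round the work are solid. World frame = base frame: x ahead of the robot, y to its left, z up, the work surface at z = 0. Lengths are in m, angles in rad, forces in N, time in s.
With the tool pointing down it reaches from about 0.275 to 1 m from the base axis. Payload 8.4 kg.
Tool frame: the origin (TCP) lies midway between the tips of the shut fingers; the grasp point (between the pads) lies 19 mm behind it (arm.grip_depth is the distance from the TCP to the grasp point, in m); y points along the fingers, z is the direction in which the jaws open and shut, and the axes are right-handed (so a half turn about y gives the same grasp; the last joint's range is limited). The gripper opens to 85 mm and grips with 20 to 120 N. Pads are 22 mm wide; open, the fingers measure 114 mm over their backs; the gripper's body (76 mm by 85 mm) begins 54 mm behind the grasp point. The pads swing forward as they close: fully open they stand 13 mm farther back than shut.
Start: joints at [-1.217, 0.353, 1.633, -0, 1.155, -0.002], TCP at [0.218, -0.586, 0.231] pointing down, gripper open.
Joint ranges: [-2.63, 2.63], [-0.92, 2.1], [0.06, 2.66], [-1.3, 4.44], [0, 2.69], [-3.02, 3.02]. Speed limits (rad/s): [2.22, 2.22, 2.79, 3.14, 3.14, 3.14].

### API

Orientations are given as a unit quaternion [x, y, z, w].
In Python, from bench import arm, sensors, camera, calibration, sign_off, outline_of gives the robot as it stands. Calls block until the motion is done:
- arm.move_ptp(position, orientation): joint-space move of the TCP to a pose.
- arm.servo_line(position, frame=None, vel=0.15, f_stop=None): straight line of the TCP; frame=None keeps the orientation; vel is the mean speed in m/s. With f_stop (N) it stops when the force on the tool has changed by that much, and returns True; else False.
- arm.movej(angles): joint-space move.
- arm.open_gripper() and arm.close_gripper(squeeze=None): open the fingers fully, or close them until they stop; squeeze is the grip in N (None keeps the last).
- arm.hold(seconds).
- arm.solve_ik(position, orientation): joint angles nearest the present ones, or None.
- sensors.get_state(): the state.
- camera(name): name is "scene" or "top"; returns (picture, depth): 400x640x3 uint8, blue, green, red; 400x640 float32, m along the optical axis (not along the pixel's ray), 0 where there is no reading.
- calibration(name): a dict with "fx", "fy", "cx", "cy" (pixels), "R" (3x3) and "t" (3): a world point X has camera coordinates R X + t. Camera axes: x right, y down, z forward; pixel columns grow to the right and rows downward; lengths in m; the calibration is good to about 2 mm. A picture is of the moment at which its call begins. calibration takes no time and is no camera call.
A pose or a line that the arm cannot do raises arm.Unreachable and nothing moves.
- sign_off(): hands the job in, once; it reports no verdict.
Trained networks look in the newest picture that a camera, given by its name, has taken for a name from the list of things; names that differ only in an ending like _2 or _b are one class to them, and where a whole thing is asked for, a point or a joint stands for the part that bears it (a point fixed in the world has none). Each returns a list of dicts, best first, with "conf" (0 to 1); they miss things now and then, are a little off and sometimes report something else, mostly with a low value. They report only what shows in the picture. A call takes as long as a camera call. They do not tell look-alikes from the thing itself.
- outline_of(camera, target): "region" (400x640 bool, what is visible of it) and "box" ([centre column, centre row, width, height] in pixels, round what is visible of it).
The state is a dict: "time": time; "joint_pos": joint angles; "qd": joint speeds; "effort": joint torques, N m; "eef_pos": TCP position; "tool_rot": TCP orientation; "ft_force": force on the tool from outside, world axes, zero at the start; "torque": the same for the moment, N m; "grip_width": opening from 0.0 (shut) to 1.0 (fully open).
Only numpy, scipy, OpenCV 4.12 (cv2) and the standard library are available. Lean on these libraries where they do the work, as an engineer would, in place of code of your own. Each camera call takes 0.05 s, during which the arm holds its last target.

### The job

The mounted specimens in the turn-over fixture lie with their polished faces down; turn them all over at once into the empty tray so the polished faces look up, without the gripper touching a specimen. Using the bow handles, swing the empty tray fully over onto the loaded one, then swing the two shut together by the loaded tray's handle right over to the other side, and finally swing the emptied tray back to lie open on its own side. Move the trays gently, without slamming, and leave the jars and the timer alone.

Things in the scene. Friction and masses are not known exactly. Their poses are not given: they have to be found in the camera images.
- turner: turn-over fixture, fixed: aluminium base 186 x 292 mm; two matching square pocket trays hinged on one pin like the halves of a book. Origin: on the worktop under the middle of the pin; x runs along the pin, z up. Pin 42 mm above the worktop; bearing blocks at x = +-80 mm stand 56 mm high. Loaded tray on the +y side, empty tray on the -y side
- loaded_tray (a joint): hinge of the tray that holds the specimens (white pocket plate in aluminium, 132 x 132 x 20 mm, 0.28 kg, rim level with the pin, 8 to 140 mm from it). 0 = open on its +y side, pockets up; pi/2 = upright; pi = turned over onto the -y side. Stiff (0.55 N m friction): stays at any angle. Starts at 0
- empty_tray (a joint): hinge of the empty twin tray, same size and stiffness. 0 = open on its -y side, pockets up; pi = turned over onto the +y side, shut on the loaded tray. Starts parked at 0 to 0.6. Shut, the two values add up to pi and rubber buffers touch: one tray pushes the other ahead of it. Nothing latches: a tray pulled away by its own handle leaves the other behind
- loaded_tray_handle (a point): middle of the grip bar of the loaded tray's steel bow handle (U of 12 mm round bar on its outer edge; the bar runs along the pin, 68 mm wide over all, 44 mm clear inside the legs, 49 mm clear between bar and tray): 195 mm from the pin, x = +36 mm in the turner's frame, 10 mm below the rim plane (towards the tray's underside), so 32 mm above the worktop at joint 0, 52 mm at pi
- empty_tray_handle (a point): the same on the empty tray's bow handle: 195 mm from the pin, x = -36 mm in the turner's frame, 10 mm below that tray's rim plane, 32 mm above the worktop at joint 0, 52 mm at pi. Each bar travels on a circle about the pin and can turn between fingers that pinch it from above. The handles are 72 mm apart along the pin, so they pass one another when the trays shut
- specimen0: mounted specimen, a black resin disc 50 mm in diameter, 24 mm high, about 0.07 kg; at the start in the loaded tray's pocket at x = -30, y = 44 mm in the turner's frame, standing 11 mm proud of it. Origin: centre of the polished steel section on its underside; z points from there through the disc, up at the start
- specimen1: mounted specimen, a black resin disc 50 mm in diameter, 24 mm high, about 0.07 kg; at the start in the loaded tray's pocket at x = -30, y = 104 mm in the turner's frame, standing 11 mm proud of it. Origin: centre of the polished steel section on its underside; z points from there through the disc, up at the start
- specimen2: mounted specimen, a black resin disc 50 mm in diameter, 24 mm high, about 0.07 kg; at the start in the loaded tray's pocket at x = 30, y = 44 mm in the turner's frame, standing 11 mm proud of it. Origin: centre of the polished steel section on its underside; z points from there through the disc, up at the start
- specimen3: mounted specimen, a black resin disc 50 mm in diameter, 24 mm high, about 0.07 kg; at the start in the loaded tray's pocket at x = 30, y = 104 mm in the turner's frame, standing 11 mm proud of it. Origin: centre of the polished steel section on its underside; z points from there through the disc, up at the start
- seat0 (a point): point fixed to the empty tray, on the axis of its pocket that mirrors specimen0's (x = -30, y = -44 mm in the turner's frame with that tray open), 24 mm above the pocket's floor: where the polished face of specimen0 ends up. Pockets are 53.6 mm wide, 13 mm deep
- seat1 (a point): point fixed to the empty tray, on the axis of its pocket that mirrors specimen1's (x = -30, y = -104 mm in the turner's frame with that tray open), 24 mm above the pocket's floor: where the polished face of specimen1 ends up. Pockets are 53.6 mm wide, 13 mm deep
- seat2 (a point): point fixed to the empty tray, on the axis of its pocket that mirrors specimen2's (x = 30, y = -44 mm in the turner's frame with that tray open), 24 mm above the pocket's floor: where the polished face of specimen2 ends up. Pockets are 53.6 mm wide, 13 mm deep
- seat3 (a point): point fixed to the empty tray, on the axis of its pocket that mirrors specimen3's (x = 30, y = -104 mm in the turner's frame with that tray open), 24 mm above the pocket's floor: where the polished face of specimen3 ends up. Pockets are 53.6 mm wide, 13 mm deep
- jar_1: bystander: tall sample jar with white lid, 53 mm wide, 68 mm high, standing left of the fixture; origin under its centre
- jar_2: bystander: squat sample jar with white lid, 61 mm wide, 55 mm high, left of the fixture; origin under its centre
- timer_1: bystander: small bench timer 66 x 66 x 16 mm, lying on the worktop right of the fixture; origin under its centre
Mind the look-alikes: they are no part of the job. Leave any turquoise or yellow look-alike of the specimen2 alone.

How it is judged:
On the way, in this order (a step that is already met when the one before it is completed fails the run):
1. the empty tray lies face-down, shut on the loaded tray, on the loaded tray's side (value of joint empty_tray above 3.06159 rad and value of joint loaded_tray below 0.08 rad), for 0.2 s.
2. both trays, shut together, lie right over on the other side (value of joint empty_tray below 0.08 rad and value of joint loaded_tray above 3.06159 rad), for 0.2 s.
At the end, for the whole second after the job is handed in: Both trays lie open on their own sides (loaded tray within 0.1 rad, empty tray 0.08 rad); each of the four specimens rests in the mirrored pocket of the tray that was empty, polished face up, within 6 mm of its place and 8 degrees of level, at rest (value of joint loaded_tray below 0.1 rad and value of joint empty_tray below 0.08 rad and horizontal distance between specimen0 and seat0 below 0.006 m and distance between specimen0 and seat0 below 0.008 m and angle between each of specimen0, specimen1, specimen2, specimen3's own z axis and vertical above 3 rad and horizontal distance between specimen1 and seat1 below 0.006 m and distance between specimen1 and seat1 below 0.008 m and horizontal distance between specimen2 and seat2 below 0.006 m and distance between specimen2 and seat2 below 0.008 m and horizontal distance between specimen3 and seat3 below 0.006 m and distance between specimen3 and seat3 below 0.008 m and linear speed of each of specimen0, specimen1, specimen2, specimen3 below 0.02 m/s); the robot touches nothing.
It fails at once if the fingers touch a specimen (contact force between the fingers and specimen0 above 0.5 N or contact force between the fingers and specimen1 above 0.5 N or contact force between the fingers and specimen2 above 0.5 N or contact force between the fingers and specimen3 above 0.5 N).
It fails at once if a tray is slammed (faster than 4 rad/s) (velocity of joint any of loaded_tray, empty_tray above 4 rad/s or velocity of joint any of loaded_tray, empty_tray below -4 rad/s).
It fails at once if a jar or the timer is moved by more than 20 mm (distance of any of jar_1, jar_2, timer_1 from where it was at the start of the episode above 0.02 m).
It also fails if it takes over 67 s, if anything falls off the work surface, if the arm or the gripper's body presses on something with over 40 N, if the wrist force passes 120 N, or if a joint passes its speed limit or range.

## Working session

There is one attempt and no reset: what is moved stays moved. The work goes in short steps, each a Python script; the robot and the scene stay as the last script left them, time stands still between calls to the robot, and variables do not carry over. Pictures are saved under pics/ and viewed, and the job is handed in when it is done.

```bash
mkdir -p pics; ls; python3 - <<'E'
from bench import arm,sensors,camera,calibration,outline_of
import cv2
for n in("scene","top"):
    p,d=camera(n); cv2.imwrite(f"pics/{n}0.png",p); c=calibration(n); print(n,c)
    for t in("turner","loaded_tray","empty_tray","loaded_tray_handle","empty_tray_handle","specimen0","jar_1","timer_1"):
        print(t,[(round(float(o["conf"]),2),[round(float(x)) for x in o["box"]]) for o in outline_of(n,t)])
print(sensors.get_state())
E
```

```text
pics
scene {'fx': 459.4706732994738, 'fy': 459.4706732994738, 'cx': 321.5212553634523, 'cy': 204.24608085852142, 'R': array([[ 0.94350435, -0.33107938,  0.01363731],
       [-0.27034456, -0.79291636, -0.5460746 ],
       [ 0.19160729,  0.51153699, -0.83762555]]), 't': array([-0.45880278,  0.14969432,  1.59832751])}
turner []
loaded_tray [(0.75, [335, 179, 43, 44])]
empty_tray [(0.77, [352, 218, 52, 41])]
loaded_tray_handle [(0.58, [336, 182, 48, 49]), (0.25, [253, 146, 14, 22])]
empty_tray_handle [(0.89, [353, 217, 50, 39])]
specimen0 [(0.66, [339, 175, 12, 17]), (0.64, [314, 145, 8, 8]), (0.57, [332, 194, 15, 12]), (0.43, [344, 193, 13, 17])]
jar_1 [(0.8, [271, 149, 13, 19]), (0.74, [254, 147, 14, 20]), (0.25, [335, 183, 47, 50])]
timer_1 [(0.6, [326, 307, 18, 18])]
top {'fx': 418.26281757867355, 'fy': 418.26281757867355, 'cx': 324.5746364999621, 'cy': 199.55378088477474, 'R': array([[ 0.02114774, -0.9997733 , -0.00247342],
       [-0.97568242, -0.02009818, -0.21826563],
       [ 0.21816644,  0.0070291 , -0.97588626]]), 't': array([-0.00903628,  0.48681178,  1.15341474])}
turner [(0
[... 545 characters left out ...]
448, 250, 26, 27])]
{'time': 0.9, 'joint_pos': array([-1.21740946e+00,  3.52968419e-01,  1.63338774e+00, -9.25181735e-06,
        1.15519735e+00, -2.40253561e-03]), 'qd': array([ 2.09143564e-03, -5.81740375e-04, -1.01718324e-03,  3.51670218e-05,
        1.90404861e-03,  3.75908500e-04]), 'effort': array([ 1.09652688e-04, -6.05158496e+01, -3.42444992e+01,  1.27612184e-04,
        1.02637267e-03, -4.12871384e-05]), 'eef_pos': array([ 0.21770664, -0.58587066,  0.23130596]), 'tool_rot': array([ 0.12512996, -0.69593314,  0.69596144, -0.1251289 ]), 'ft_force': array([ 0.60317655,  0.25094304, -0.05519354]), 'torque': array([-0.02263223, -0.0463391 ,  0.01669934]), 'grip_width': 0.9995298362362873}
```

```bash
python3 - <<'E'
import cv2
a=cv2.imread("pics/top0.png")[120:290,180:480]
cv2.imwrite("pics/top0c.png",cv2.resize(a,None,fx=2.6,fy=2.6,interpolation=cv2.INTER_CUBIC))
a=cv2.imread("pics/scene0.png")[110:330,220:440]
cv2.imwrite("pics/scene0c.png",cv2.resize(a,None,fx=2.7,fy=2.7,interpolation=cv2.INTER_CUBIC))
E
```

```text
(no output)
```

View pics/top0c.png

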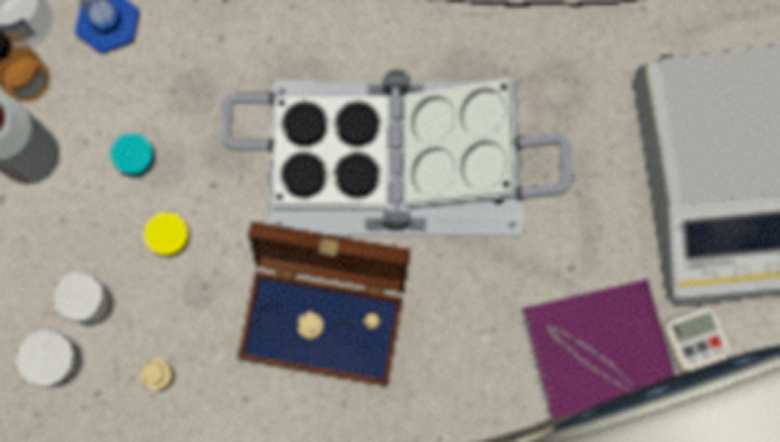

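View pics/scene0c.png

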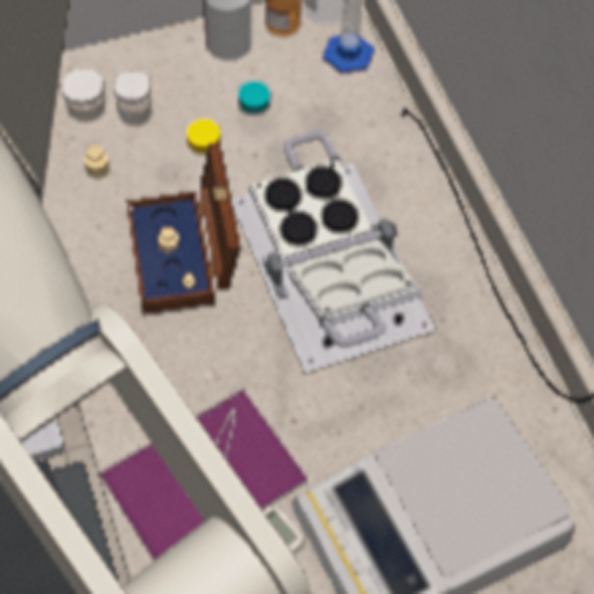

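View pics/top0.png

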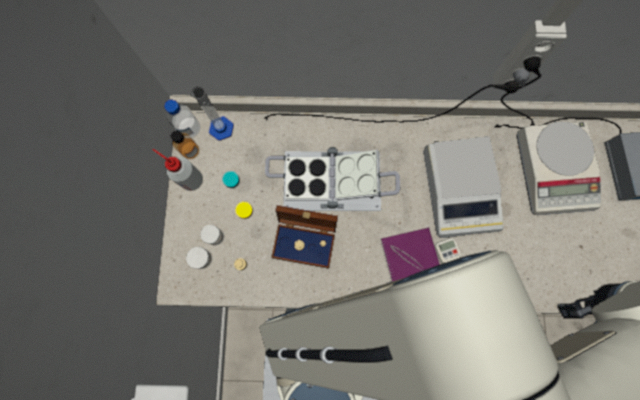

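The top picture shows the fixture at about (332,178). The loaded tray with four black discs is on the left, its bow handle at (275,166). The empty tray is slightly raised on the right, its handle at (391,184). What could be taken for a specimen is the turquoise disc (231,180) and the yellow disc (244,210), both off the fixture, so I leave them. Next I fit the fixture pose from the black discs.

```bash
cat > h.py <<'E'
import numpy as np, cv2
from bench import arm,sensors,camera,calibration,outline_of
def ray(c,u,v):
    d=c["R"].T@np.array([(u-c["cx"])/c["fx"],(v-c["cy"])/c["fy"],1.0]); o=-c["R"].T@c["t"]; return o,d
def onz(c,u,v,z):
    o,d=ray(c,u,v); return o+d*(z-o[2])/d[2]
def proj(c,X):
    X=np.atleast_2d(X)@c["R"].T+c["t"]; return np.c_[c["fx"]*X[:,0]/X[:,2]+c["cx"],c["fy"]*X[:,1]/X[:,2]+c["cy"]]
def cloud(c,d):
    v,u=np.mgrid[0:d.shape[0],0:d.shape[1]]
    P=np.stack([(u-c["cx"])/c["fx"]*d,(v-c["cy"])/c["fy"]*d,d],-1)
    return (P-c["t"])@c["R"]
E
python3 - <<'E'
from h import *
import itertools
T=np.array([[-30,44],[-30,104],[30,44],[30,104]])/1000
for n,roi in(("top",(150,205,280,330)),("scene",(165,205,310,360))):
    p,d=camera(n); c=calibration(n)
    m=np.zeros(d.shape,np.uint8); r0,r1,c0,c1=roi
    m[r0:r1,c0:c1]=(p[r0:r1,c0:c1].max(2)<70)
    k,l,s,ce=cv2.connectedComponentsWithStats(m)
    P=[];
    for i in range(1,k):
        if s[i,4]>60: P.append(onz(c,*ce[i],0.052)[:2]); print(n,s[i],ce[i],P[-1])
    P=np.array(P)
    if len(P)==4:
        best=None
        for pm in itertools.permutations(range(4)):
            Q=P[list(pm)]; a=T-T.mean(0); b=Q-Q.mean(0)
            th=np.arctan2((a[:,0]*b[:,1]-a[:,1]*b[:,0]).sum(),(a*b).sum())
            if abs(th)>0.7: continue
            R=np.array([[np.cos(th),-np.sin(th)],[np.sin(th),np.cos(th)]]); t=Q.mean(0)-R@T.mean(0)
            e=np.abs(Q-(T@R.T+t)).max()
            if best is None or e<best[0]: best=(e,th,t)
        print(n,best)
        e,th,t=best
        R=np.array([[np.cos(th),-np.sin(th)],[np.sin(th),np.cos(th)]])
        W=cloud(c,d); ok=(d>0)
        L=np.dstack([(W[...,:2]-t)@R,W[...,2]])
        # handle regions
        for nm,(x0,x1,y0,y1) in dict(load=(-.01,.08,.15,.22),empty=(-.08,.01,-.22,-.15)).items():
            q=L[ok&(L[...,0]>x0)&(L[...,0]<x1)&(L[...,1]>y0)&(L[...,1]<y1)&(L[...,2]>.018)]
            print(nm,len(q),q.min(0),q.max(0),q.mean(0)) if len(q) else print(nm,0)
        q=L[ok&(abs(L[...,0])<.064)&(L[...,1]<-.01)&(L[...,1]>-.15)&(L[...,2]>.02)]
        for y in np.arange(-.15,0,.015):
            s=q[(q[:,1]>y)&(q[:,1]<y+.015)]
            if len(s): print(round(y,3),np.percentile(s[:,2],[5,50,95]).round(4))
        # worktop & base check
        for nm,X in dict(base=(.08,.09,-.14,-.09)).items():
            q=L[ok&(L[...,0]>X[0])&(L[...,0]<X[1])&(L[...,1]>X[2])&(L[...,1]<X[3])]; print('base z',q[:,2].mean() if len(q) else 0)
        m=ok&(L[...,0]>-.2)&(L[...,0]<.2)&(L[...,1]>-.2)&(L[...,1]<.3)&(L[...,2]>-.02)&(L[...,2]<.004); print("table z",np.median(L[m][:,2]))
        w=proj(c,[np.r_[R@np.array(x[:2])/1+t,x[2]] for x in [(0.036,.195,.032),(-.093,-.146,.005),(.093,-.146,.005),(.08,0,.056),(-.08,0,.056),(-.093,.146,.005),(.093,.146,.005),(-.036,-.195,.032)]])
        im=cv2.resize(p,None,fx=4,fy=4,interpolation=cv2.INTER_CUBIC)
        for x in w: cv2.circle(im,tuple(((x+.5)*4).astype(int)),4,(0,0,255),1)
        o=(w.mean(0)*4).astype(int); cv2.imwrite(f"pics/{n}_fit.png",im[o[1]-220:o[1]+220,o[0]-350:o[0]+350])
E
```

```text
top [290 160  15  16 189] [296.97883598 167.35449735] [0.58265394 0.08435286]
top [310 160  15  16 191] [317.08900524 167.32460733] [0.58395193 0.02520772]
top [310 179  15  16 190] [316.87368421 186.97368421] [0.524334   0.02434048]
top [289 180  15  15 188] [296.35638298 186.93085106] [0.52323732 0.08405261]
top (np.float64(0.000581361696921745), np.float64(0.01497266300525431), array([ 0.55465223, -0.01950329]))
load 180 [0.00370221 0.15000135 0.02983817] [0.07025903 0.20126845 0.04438634] [0.0369214  0.17966761 0.03666189]
empty 166 [-0.06708627 -0.18267953  0.10889726] [ 0.00075745 -0.15027388  0.13090746] [-0.03339556 -0.16956165  0.12178062]
-0.15 [0.1031 0.1081 0.1143]
-0.135 [0.0922 0.1007 0.1052]
-0.12 [0.0802 0.0955 0.1042]
-0.105 [0.0724 0.0783 0.0936]
-0.09 [0.0652 0.0721 0.0862]
-0.075 [0.0583 0.0746 0.0801]
-0.06 [0.0499 0.0564 0.073 ]
-0.045 [0.0417 0.0482 0.0613]
-0.03 [0.0382 0.047  0.057 ]
-0.015 [0.0431 0.0484 0.0526]
base z 0
table z -0.00032772044035279577
scene [334 172  12  11 107] [339.3271028  177.19626168] [0.58398446 0.08067751]
scene [319 177  18  23 217] [327.32718894 188.06912442] [0.52506726 0.04856275]
scene [340 185  12  11 107] [345.37383178 189.70093458] [0.58500273 0.02048713]
```

View pics/top_fit.png

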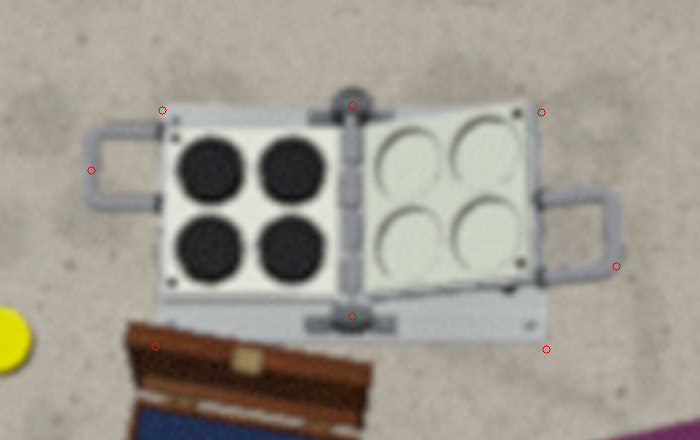

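```bash
cat >> h.py <<'E'
from scipy.spatial.transform import Rotation as Ro
TH=0.015; O=np.array([0.5545,-0.0200])
def w(x,y,z):
    c,s=np.cos(TH),np.sin(TH); return np.array([O[0]+c*x-s*y,O[1]+s*x+c*y,z])
# phi = tilt about turner x (positive leans the body to -y, tips to +y); jaw sign sg
def quat(phi,sg):
    x=np.array([np.cos(TH),np.sin(TH),0]); yy=np.array([-np.sin(TH),np.cos(TH),0]); z=np.array([0,0,1.])
    ap=-np.cos(phi)*z+np.sin(phi)*yy
    jaw=sg*(np.cos(phi)*yy+np.sin(phi)*z)
    return Ro.from_matrix(np.column_stack([np.cross(ap,jaw),ap,jaw])).as_quat(), ap
def bar(tray,a):
    u=195*np.cos(a)+10*np.sin(a); z=42+195*np.sin(a)-10*np.cos(a)
    sx,sy=(1,1) if tray=='L' else (-1,-1)
    return np.array([sx*.036,sy*u/1000,z/1000])
def pose(tray,a,phi=0,sg=1,depth=.016,off=(0,0)):
    b=bar(tray,a); q,ap=quat(phi,sg)
    return w(b[0],b[1]+off[0],b[2]+off[1])+ap*depth,q
E
python3 - <<'E'
from h import *
print(Ro.from_quat(sensors.get_state()["tool_rot"]).as_matrix().round(2), arm.grip_depth)
c=calibration("top"); p,d=camera("top"); W=cloud(c,d)
print("cam",-c["R"].T@c["t"])
m=(d>0)&(W[...,0]>.33)&(W[...,0]<.47)&(W[...,1]>-.1)&(W[...,1]<.25)&(W[...,2]>.01); q=W[m]; print("box",q.min(0),q.max(0), [q[(q[:,0]>x)&(q[:,0]<x+.02)][:,2].max().round(3) for x in np.arange(.33,.46,.02)])
c2=calibration("scene");
for sg in(1,-1):
  for tr in"EL":
    for a in np.linspace(0,np.pi,7):
        P,q=pose(tr,a,0,sg); j=arm.solve_ik(P,q); print(sg,tr,round(a,2),None if j is None else np.round(j,2))
E
```

```text
[[-0.94 -0.    0.35]
 [-0.35  0.   -0.94]
 [ 0.   -1.   -0.  ]] 0.0187
cam [ 0.2235284  -0.00735767  1.23183353]
box [ 0.33011449 -0.09868238  0.01000146] [0.46999544 0.24976961 0.14156754] [np.float64(0.047), np.float64(0.054), np.float64(0.039), np.float64(0.13), np.float64(0.142), np.float64(0.139), np.float64(0.137)]
1 E 0.0 [-0.39  0.55  1.91 -0.    0.69 -1.98]
1 E 0.52 [-0.36  0.39  1.88 -0.    0.87 -1.95]
1 E 1.05 [-0.24  0.26  1.87 -0.    1.02 -1.83]
1 E 1.57 [-0.06  0.2   1.87 -0.    1.07 -1.65]
1 E 2.09 [ 0.13  0.23  1.88 -0.    1.03 -1.46]
1 E 2.62 [ 0.27  0.34  1.91 -0.    0.89 -1.32]
1 E 3.14 [ 0.32  0.49  1.94 -0.    0.7  -1.26]
1 L 0.0 [ 0.29  0.6   1.8  -0.    0.74 -1.3 ]
1 L 0.52 [ 0.25  0.46  1.77 -0.    0.92 -1.33]
1 L 1.05 [ 0.14  0.35  1.74 -0.    1.05 -1.44]
1 L 1.57 [-0.02  0.31  1.72 -0.    1.11 -1.6 ]
1 L 2.09 [-0.18  0.35  1.72 -0.    1.08 -1.77]
1 L 2.62 [-0.3   0.45  1.73 -0.    0.96 -1.89]
1 L 3.14 [-0.35  0.59  1.75 -0.    0.8  -1.93]
-1 E 0.0 [-0.39  0.55  1.91 -0.    0.69  1.16]
-1 E 0.52 [-0.36  0.39  1.88 -0.    0.87  1.2 ]
-1 E 1.05 [-0.24  0.26  1.87 -0.    1.02  1.31]
-1 E 1.57 [-0.06  0.2   1.87 -0.    1.07  1.49]
-1 E 2.09 [ 0.13  0.23  1.88 -0.    1.03  1.68]
-1 E 2.62 [ 0.27  0.34  1.91 -0.    0.89  1.82]
-1 E 3.14 [ 0.32  0.49  1.94 -0.    0.7   1.88]
-1 L 0.0 [ 0.29  0.6   1.8  -0.    0.74  1.84]
-1 L 0.52 [ 0.25  0.46  1.77 -0.    0.92  1.81]
-1 L 1.05 [ 0.14  0.35  1.74 -0.    1.05  1.7 ]
-1 L 1.57 [-0.02  0.31  1.72 -0.    1.11  1.54]
-1 L 2.09 [-0.18  0.35  1.72 -0.    1.08  1.37]
-1 L 2.62 [-0.3   0.45  1.73 -0.    0.96  1.25]
-1 L 3.14 [-0.35  0.59  1.75 -0.    0.8   1.21]
```

```bash
sed -i 's/O=np.array(.*/O=np.array([0.5565,-0.0205])/' h.py; python3 - <<'E'
from h import *
for n in("top","scene"):
    c=calibration(n); p,d=camera(n); W=cloud(c,d)
    for x0 in np.arange(.36,.52,.02):
        r=[]
        for y0 in np.arange(-.06,.24,.03):
            m=(d>0)&(W[...,0]>x0)&(W[...,0]<x0+.02)&(W[...,1]>y0)&(W[...,1]<y0+.03)&(W[...,2]<.3)
            r.append(round(float(W[m][:,2].max())*1000) if m.any() else -1)
        print(n,round(x0,2),r)
E
```

```text
top 0.36 [3, 39, 38, 26, 52, 27, 40, 4, 5, 6]
top 0.38 [67, 70, 46, 40, 27, 28, 40, 6, 5, 5]
top 0.4 [138, 138, 137, 139, 49, 45, 47, 5, 6, 5]
top 0.42 [140, 138, 139, 141, 140, 138, 140, 4, 5, 25]
top 0.44 [5, 2, -1, 138, 138, 138, 136, 5, 6, 28]
top 0.46 [59, 60, 25, 13, 17, 17, 6, 5, 8, 28]
top 0.48 [61, 61, 46, 46, 47, 48, 38, 5, 6, 23]
top 0.5 [60, 52, 58, 57, 58, 57, 12, 7, 5, 4]
top 0.52 [55, 52, 57, 56, 58, 57, 14, 6, 5, 6]
scene 0.36 [39, 39, 37, 44, 51, 23, 39, 4, 5, 7]
scene 0.38 [42, 65, 44, 37, 30, 29, 42, 8, 5, 9]
scene 0.4 [139, 141, 138, 138, 48, 54, 42, 9, 7, 6]
scene 0.42 [137, 140, 142, 141, 140, 141, 139, 4, 6, 28]
scene 0.44 [6, 6, 5, 134, 141, 139, 138, -1, 5, 29]
scene 0.46 [63, 62, 23, 17, 14, 18, 11, 6, 0, 30]
scene 0.48 [58, 58, 48, 44, 46, 49, 25, 7, 7, 25]
scene 0.5 [59, 53, 59, 57, 59, 58, 0, 6, 6, 6]
scene 0.52 [54, 55, 59, 58, 58, 58, 1, 10, 7, 12]
```

```bash
cat >> h.py <<'E'
SG=-1
def st(msg=""):
    s=sensors.get_state(); print(msg,"t%.2f"%s["time"],"eef",s["eef_pos"].round(4),"F",s["ft_force"].round(1),"M",s["torque"].round(2),"g%.3f"%s["grip_width"]); return s
E
python3 - <<'E'
from h import *
for tr,a,phi in [("E",.49,0),("E",3.14,-.4),("L",3.14,0),("L",0,-.33),("L",0,0)]:
    P,q=pose(tr,a,phi,SG); print(tr,a,phi,P.round(3),np.round(arm.solve_ik(P,q),2))
P,q=pose("E",.49,0,SG)
st()
arm.move_ptp(P+[0,0,.09],q); st("above")
E
python3 - <<'E'
from h import *
for n in("top","scene"):
    p,d=camera(n); c=calibration(n); P,q=pose("E",.49,0,SG); o=proj(c,[P])[0].astype(int)
    cv2.imwrite(f"pics/{n}_ab.png",cv2.resize(p[max(0,o[1]-70):o[1]+70,o[0]-90:o[0]+90],None,fx=4,fy=4,interpolation=cv2.INTER_CUBIC)); print(n,o)
E
```

```text
E 0.49 0 [ 0.523 -0.198  0.109] [-0.36  0.4   1.88 -0.    0.86  1.19]
E 3.14 -0.4 [0.518 0.168 0.038] [ 0.53  0.59  1.83 -0.43  0.96  2.37]
L 3.14 0 [ 0.595 -0.215  0.036] [-0.35  0.59  1.74 -0.    0.8   1.21]
L 0 -0.33 [0.59  0.17  0.017] [ 0.44  0.67  1.71 -0.37  0.94  2.25]
L 0 0 [0.59  0.175 0.016] [ 0.29  0.6   1.79 -0.    0.75  1.84]
 t1.15 eef [ 0.2177 -0.5859  0.2313] F [-0.1 -0.7 -0.4] M [ 0.01 -0.03 -0.01] g1.000
above t2.95 eef [ 0.5231 -0.1985  0.199 ] F [ 0.6 -0.8 -0.1] M [ 0.05 -0.04  0.06] g1.002
top [396 183]
scene [352 236]
```

```bash
python3 -c "
import cv2,numpy as np
a=cv2.imread('pics/top_ab.png');b=cv2.imread('pics/scene_ab.png');print(a.shape,b.shape)
h=min(a.shape[0],b.shape[0]);cv2.imwrite('pics/ab.png',cv2.resize(np.hstack([a[:h],b[:h]]),None,fx=.55,fy=.55))"
```

```text
(560, 720, 3) (560, 720, 3)
```

View pics/ab.png

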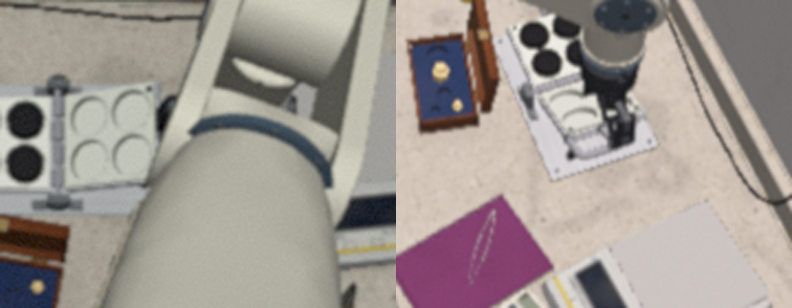

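The gripper hangs above the empty tray's handle; in the scene picture it is seen around (352,215), the tray to its left. Next I descend and pinch.

```bash
python3 - <<'E'
from h import *
P,q=pose("E",.49,0,SG)
print(arm.servo_line(P,vel=.08,f_stop=12)); st("down")
arm.close_gripper(30); st("closed")
for n in("scene",):
    p,d=camera(n); c=calibration(n); o=proj(c,[P])[0].astype(int)
    cv2.imwrite(f"pics/{n}_gr.png",cv2.resize(p[o[1]-50:o[1]+50,o[0]-60:o[0]+60],None,fx=6,fy=6,interpolation=cv2.INTER_CUBIC))
E
```

```text
False
down t4.33 eef [ 0.5236 -0.1979  0.1095] F [0.2 0.5 0.2] M [-0.02 -0.02  0.02] g1.000
closed t4.99 eef [ 0.5233 -0.1987  0.1092] F [-1.2 -4.6  2.1] M [-0.79  0.17 -0.01] g0.124
```

View pics/scene_gr.png

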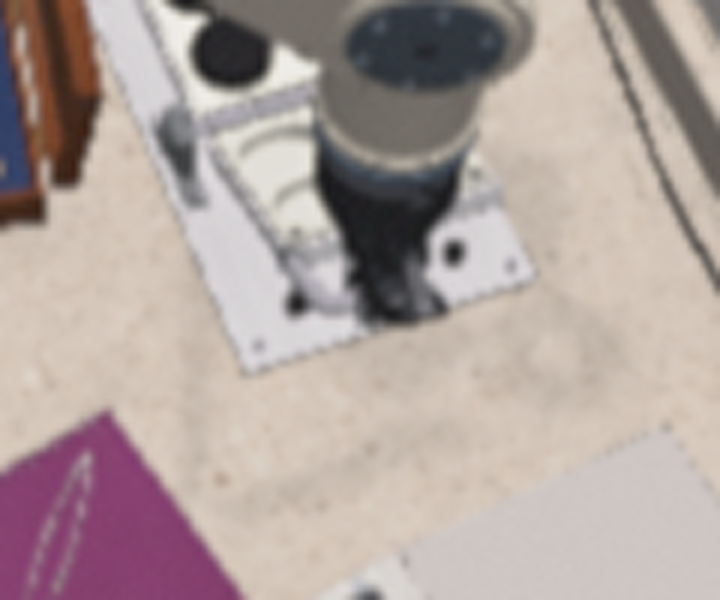

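The fingers closed at 10.5 mm, which fits the 12 mm bar, and the residual force is only 5 N. I swing a first part and watch the force.

```bash
cat >> h.py <<'E'
def arc(tr,a0,a1,n,phi0=0,phi1=0,vel=.13,off=(0,0),depth=.016,fmax=45):
    for k in range(1,n+1):
        f=k/n; P,q=pose(tr,a0+(a1-a0)*f,phi0+(phi1-phi0)*f,SG,depth,off)
        arm.servo_line(P,frame=q,vel=vel)
        s=st("a=%.2f"%(a0+(a1-a0)*f))
        if np.linalg.norm(s["ft_force"])>fmax: print("STOP"); return False
    return True
E
python3 - <<'E'
from h import *
arc("E",.49,1.1,4)
E
```

```text
a=0.64 t5.42 eef [ 0.523  -0.1845  0.1361] F [-3.4 -8.2  6.4] M [-1.42  0.7  -0.03] g0.124
a=0.80 t5.79 eef [ 0.5228 -0.167   0.16  ] F [ -7.1 -13.2  11.7] M [-2.19  1.02 -0.03] g0.127
a=0.95 t6.17 eef [ 0.5227 -0.1457  0.1811] F [ -9.5 -15.2  20.3] M [-2.4   1.42  0.11] g0.127
a=1.10 t6.54 eef [ 0.5228 -0.1208  0.1984] F [ -9.3 -12.7  24.5] M [-2.13  1.42  0.05] g0.124
```

```bash
python3 - <<'E'
from h import *
for off in((0,.003),(-.002,.004),(-.003,.005)):
    P,q=pose("E",1.1,0,SG,off=off); arm.servo_line(P,frame=q,vel=.03); st(off)
E
```

```text
(0, 0.003) t6.79 eef [ 0.5226 -0.1193  0.1995] F [-2.7 -4.5 12. ] M [-1.01  0.41  0.08] g0.127
(-0.002, 0.004) t7.04 eef [ 0.5225 -0.1201  0.1992] F [2.7 1.4 0.2] M [ 0.19 -0.49  0.12] g0.122
(-0.003, 0.005) t7.29 eef [ 0.5224 -0.1202  0.1993] F [ 7.1  6.3 -8.1] M [ 0.91 -1.17  0.06] g0.125
```

```bash
cat >> h.py <<'E'
def arcc(tr,a0,a1,n,phi0=0,phi1=0,vel=.13,off=(0,0),depth=.016,fmax=50,k=.00012):
    off=np.array(off,float); sy=1 if tr=='L' else -1
    for i in range(1,n+1):
        f=i/n; a=a0+(a1-a0)*f
        P,q=pose(tr,a,phi0+(phi1-phi0)*f,SG,depth,off)
        arm.servo_line(P,frame=q,vel=vel)
        s=sensors.get_state(); F=s["ft_force"]; u=np.array([sy*np.cos(a),np.sin(a)]); tn=np.array([-sy*np.sin(a),np.cos(a)])
        fr=F[1:]@u; print("a=%.2f t%.2f eef"%(a,s["time"]),s["eef_pos"].round(3),"F",F.round(1),"rad %.1f tan %.1f"%(fr,F[1:]@tn),"g%.3f"%s["grip_width"],"off",(off*1000).round(1))
        if np.linalg.norm(F)>fmax: print("STOP"); break
        off+=np.clip(k*fr,-.0015,.0015)*u
    return a,off
E
python3 - <<'E'
from h import *
print(arcc("E",1.1,2.6,10,off=(-.0025,.0045)))
E
```

```text
a=1.25 t7.67 eef [ 0.522 -0.094  0.213] F [ 1.1 -0.5  3.3] rad 3.3 tan 0.6 g0.124 off [-2.5  4.5]
a=1.40 t8.04 eef [ 0.522 -0.067  0.222] F [-0.5 -0.4 10.8] rad 10.7 tan 1.5 g0.123 off [-2.6  4.9]
a=1.55 t8.42 eef [ 0.521 -0.038  0.227] F [-0.5  1.6  9.5] rad 9.5 tan 1.8 g0.121 off [-2.8  6.1]
a=1.70 t8.79 eef [ 0.52  -0.009  0.228] F [2.4 2.2 2.8] rad 3.0 tan 1.8 g0.125 off [-2.9  7.3]
a=1.85 t9.17 eef [0.52  0.02  0.224] F [1.8 3.1 4.3] rad 5.0 tan 1.8 g0.122 off [-2.8  7.6]
a=2.00 t9.54 eef [0.519 0.048 0.215] F [ 2.6  1.8 -1.6] rad -0.7 tan 2.3 g0.126 off [-2.7  8.2]
a=2.15 t9.92 eef [0.519 0.075 0.203] F [ 0.8  3.3 -1. ] rad 0.9 tan 3.3 g0.125 off [-2.7  8.1]
a=2.30 t10.29 eef [0.518 0.099 0.186] F [ 1.1  1.1 -4. ] rad -2.3 tan 3.5 g0.122 off [-2.6  8.2]
a=2.45 t10.67 eef [0.518 0.12  0.166] F [-1.5  1.6 -1.4] rad 0.3 tan 2.1 g0.123 off [-2.8  8. ]
a=2.60 t11.04 eef [0.518 0.138 0.143] F [-3.2  3.9 -0.7] rad 3.0 tan 2.6 g0.121 off [-2.8  8.1]
(2.6, array([-0.00246365,  0.00824587]))
```

```bash
python3 - <<'E'
from h import *
a,off=arcc("E",2.6,3.12,4,off=(-.0025,.0082),vel=.1)
s=sensors.get_state(); P=s["eef_pos"]-[0,0,.02]
print(arm.servo_line(P,vel=.03,f_stop=15)); st("pressed")
arm.hold(.3); st()
p,d=camera("scene"); c=calibration("scene"); 
cv2.imwrite("pics/shut.png",cv2.resize(p[130:250,270:420],None,fx=5,fy=5,interpolation=cv2.INTER_CUBIC))
E
```

```text
a=2.73 t11.44 eef [0.518 0.151 0.122] F [-4.1  5.6 -0.5] rad 4.9 tan 2.7 g0.122 off [-2.5  8.2]
a=2.86 t11.84 eef [0.517 0.162 0.098] F [-5.7  7.  -1.9] rad 6.2 tan 3.8 g0.124 off [-2.   8.4]
a=2.99 t12.24 eef [0.517 0.169 0.074] F [-4.4  7.2 -1.3] rad 6.9 tan 2.3 g0.124 off [-1.2  8.6]
a=3.12 t12.64 eef [0.517 0.173 0.049] F [-4.6  7.9 -1.4] rad 7.9 tan 1.5 g0.124 off [-0.4  8.8]
True
pressed t13.16 eef [0.5171 0.1746 0.0357] F [-1.2  1.2  6.3] M [0.33 0.31 0.1 ] g0.123
 t13.46 eef [0.5171 0.1747 0.0357] F [-1.8  0.7  7. ] M [0.24 0.28 0.05] g0.126
```

View pics/shut.png

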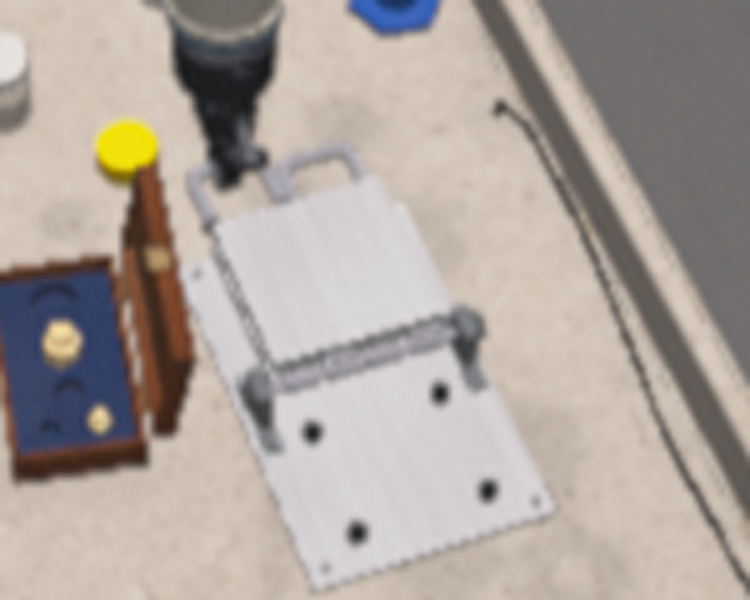

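The scene picture shows the empty tray lying flat over the loaded one, with both bow handles side by side at about (315-340,165). I check the tilt with depth before letting go.

```bash
cat >> h.py <<'E'
def tilt(side):
    for n in("top","scene"):
        p,d=camera(n); c=calibration(n); W=cloud(c,d); cc,ss=np.cos(TH),np.sin(TH)
        x=(W[...,0]-O[0])*cc+(W[...,1]-O[1])*ss; y=-(W[...,0]-O[0])*ss+(W[...,1]-O[1])*cc; z=W[...,2]
        m=(d>0)&(abs(x)<.055)&(side*y>.025)&(side*y<.13)&(z>.02)&(z<.15)
        if m.sum()<50: print(n,"hidden",m.sum()); continue
        r=np.polyfit(side*y[m],z[m],1); r2=np.abs(z[m]-np.polyval(r,side*y[m])); k=r2<3*np.median(r2)
        r=np.polyfit(side*y[m][k],z[m][k],1); print(n,"slope %.3f z@80mm %.4f n %d"%(r[0],np.polyval(r,.08),k.sum()))
E
python3 - <<'E'
from h import *
tilt(1)
E
```

```text
top slope 0.000 z@80mm 0.0616 n 1221
scene slope -0.001 z@80mm 0.0616 n 681
```

```bash
python3 - <<'E'
from h import *
s=sensors.get_state(); b=s["eef_pos"]+[0,0,.0163]
for phi in(-.2,-.4):
    q,ap=quat(phi,SG); arm.servo_line(b+ap*.0163,frame=q,vel=.05); st(phi)
arm.open_gripper(); s=st("open")
P=s["eef_pos"]-ap*.10
arm.servo_line(P,vel=.15); st("back")
tilt(1)
P2,q2=pose("L",0,0,SG,off=(.008,0)); print(arm.solve_ik(P2+[0,0,.13],q2))
E
```

```text
-0.2 t14.03 eef [0.5173 0.1716 0.037 ] F [-5.9  3.   6.5] M [ 0.63  0.94 -0.15] g0.128
-0.4 t14.38 eef [0.5176 0.1689 0.0383] F [-8.   4.9 12. ] M [ 0.27  0.95 -0.57] g0.123
open t15.08 eef [0.5172 0.1682 0.0369] F [-0.6 -0.  -0.6] M [ 0.14 -0.02  0.01] g1.003
back t15.90 eef [0.5161 0.2067 0.1283] F [-1.  -0.4 -0.7] M [ 0.14 -0.01 -0.01] g0.999
top slope -0.002 z@80mm 0.0617 n 1261
scene slope -0.005 z@80mm 0.0616 n 651
[ 2.98620004e-01  4.30765420e-01  1.72444577e+00 -4.44089210e-16
  9.86381465e-01  1.85441633e+00]
```

```bash
python3 - <<'E'
from h import *
P,q=pose("L",0,0,SG,off=(.006,0))
arm.move_ptp(P+[0,0,.12],q); st("above")
print(arm.servo_line(P+[0,0,.05],vel=.2))
print(arm.servo_line(P,vel=.08,f_stop=10)); st("down")
arm.close_gripper(20); s=st("closed20")
p,d=camera("scene"); cv2.imwrite("pics/gr2.png",cv2.resize(p[130:250,270:420],None,fx=5,fy=5,interpolation=cv2.INTER_CUBIC))
E
```

```text
above t16.53 eef [0.5893 0.1793 0.1354] F [-0.7  0.9 -0.8] M [-0.02  0.01 -0.03] g0.997
False
False
down t17.81 eef [0.5896 0.181  0.016 ] F [ 0.1 -0.2  0. ] M [0.05 0.03 0.03] g0.997
closed20 t18.51 eef [0.5895 0.1764 0.0163] F [  1.8 -27.2   8.5] M [-4.4  -0.31  0.04] g0.128
```

View pics/gr2.png

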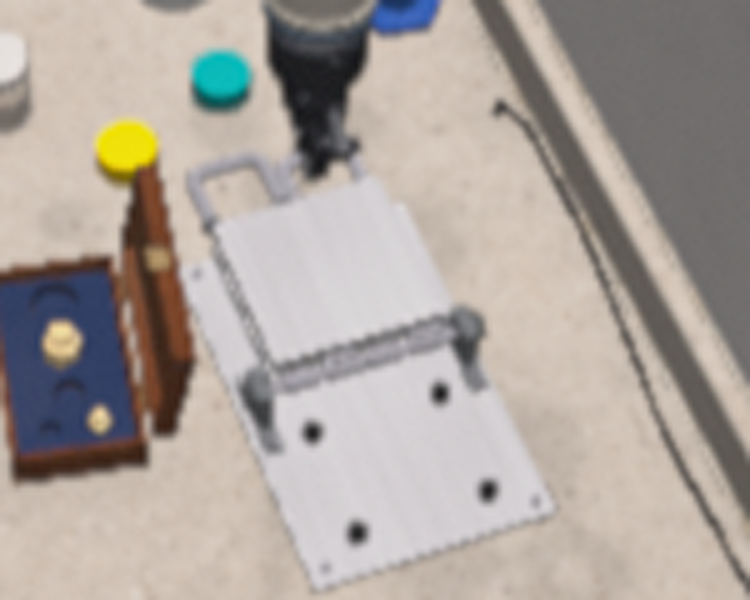

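The fingers have closed on the loaded tray's bar at about (333,162). Next I re-centre, grip harder and lift.

```bash
python3 - <<'E'
from h import *
P,q=pose("L",0,0,SG); arm.servo_line(P,frame=q,vel=.05); st("centred")
arm.close_gripper(60); st("60")
a,off=arcc("L",0,.6,6,vel=.11)
print(a,off)
E
```

```text
centred t18.82 eef [0.5897 0.1759 0.0164] F [-1.7  6.   3. ] M [0.79 0.26 0.06] g0.130
60 t19.04 eef [0.5897 0.1759 0.0165] F [-2.4  6.   4.7] M [0.77 0.38 0.05] g0.119
a=0.10 t19.37 eef [0.59  0.176 0.036] F [-2.1  6.5  0.3] rad 6.5 tan -0.3 g0.117 off [0. 0.]
a=0.20 t19.69 eef [0.59  0.174 0.055] F [-0.6  4.1 -0.2] rad 3.9 tan -1.0 g0.115 off [0.8 0.1]
a=0.30 t20.02 eef [0.59  0.171 0.074] F [-0.3  5.2  0.3] rad 5.1 tan -1.2 g0.114 off [1.2 0.2]
a=0.40 t20.34 eef [0.59  0.165 0.093] F [-0.3  4.1  0. ] rad 3.8 tan -1.6 g0.111 off [1.8 0.4]
a=0.50 t20.67 eef [0.59  0.158 0.111] F [-0.9  4.5  0.6] rad 4.2 tan -1.6 g0.113 off [2.2 0.5]
a=0.60 t20.99 eef [0.59  0.149 0.128] F [0.5 3.8 1.8] rad 4.2 tan -0.6 g0.113 off [2.7 0.8]
0.6 [0.00310101 0.00105653]
```

```bash
python3 - <<'E'
from h import *
p,d=camera("scene"); cv2.imwrite("pics/sw1.png",cv2.resize(p[110:250,260:430],None,fx=4,fy=4,interpolation=cv2.INTER_CUBIC))
E
```

```text
(no output)
```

View pics/sw1.png

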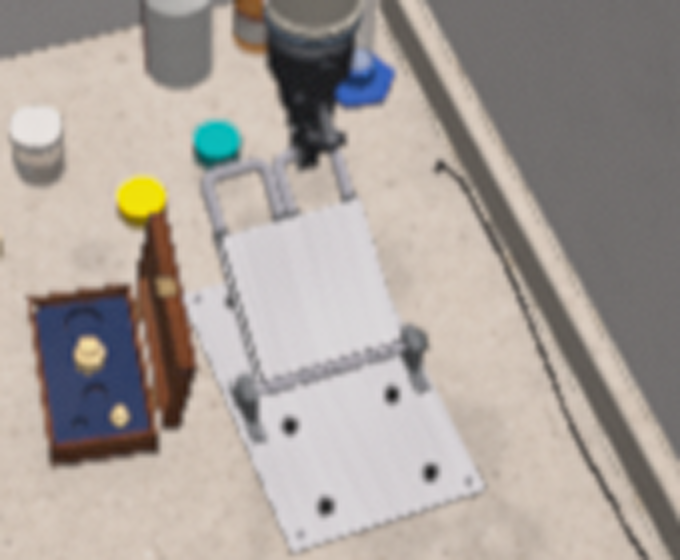

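Both trays have risen together, still shut: the stack is tilted and both handles show at (318-345,155). I go on over the top.

```bash
python3 - <<'E'
from h import *
a,off=arcc("L",.6,2.8,16,vel=.12,off=(.0031,.0011))
print(a,off)
E
```

```text
a=0.74 t21.42 eef [0.59  0.134 0.151] F [-1.   4.6  4.9] rad 6.7 tan 0.5 g0.113 off [3.1 1.1]
a=0.88 t21.79 eef [0.591 0.117 0.171] F [-1.6  6.2  5.8] rad 8.4 tan -1.0 g0.112 off [3.7 1.6]
a=1.01 t22.17 eef [0.591 0.097 0.189] F [-1.7  4.5  9.8] rad 10.7 tan 1.3 g0.115 off [4.3 2.4]
a=1.15 t22.54 eef [0.591 0.074 0.204] F [-2.   3.4  8.4] rad 9.0 tan 0.3 g0.109 off [5.  3.5]
a=1.29 t22.92 eef [0.592 0.05  0.216] F [-3.3  4.7 12.1] rad 13.0 tan -1.2 g0.110 off [5.5 4.5]
a=1.42 t23.29 eef [0.593 0.024 0.225] F [-3.2  2.2 12.2] rad 12.4 tan -0.4 g0.113 off [5.9 5.9]
a=1.56 t23.67 eef [ 0.593 -0.003  0.23 ] F [-2.8 -0.9 14.7] rad 14.7 tan 1.0 g0.112 off [6.1 7.4]
a=1.70 t24.04 eef [ 0.593 -0.03   0.23 ] F [-0.7 -2.2 10.5] rad 10.7 tan 0.8 g0.112 off [6.1 8.9]
a=1.84 t24.42 eef [ 0.594 -0.057  0.227] F [ 4.9 -2.8  1.5] rad 2.1 tan 2.3 g0.109 off [ 5.9 10.2]
a=1.97 t24.79 eef [ 0.595 -0.082  0.22 ] F [ 6.2 -1.7  0.9] rad 1.5 tan 1.3 g0.112 off [ 5.9 10.4]
a=2.11 t25.17 eef [ 0.595 -0.107  0.209] F [ 6.4 -1.3 -0.1] rad 0.5 tan 1.2 g0.111 off [ 5.8 10.6]
a=2.25 t25.54 eef [ 0.596 -0.129  0.195] F [ 7.6 -1.6 -0. ] rad 1.0 tan 1.3 g0.108 off [ 5.8 10.7]
a=2.39 t25.92 eef [ 0.596 -0.15   0.177] F [ 8.6 -1.9 -4.4] rad -1.6 tan 4.5 g0.110 off [ 5.7 10.7]
a=2.52 t26.29 eef [ 0.596 -0.169  0.157] F [ 6.7 -3.8 -3.1] rad 1.3 tan 4.7 g0.111 off [ 5.8 10.6]
a=2.66 t26.67 eef [ 0.597 -0.184  0.135] F [ 8.3 -4.  -1.1] rad 3.0 tan 2.8 g0.105 off [ 5.7 10.7]
a=2.80 t27.04 eef [ 0.596 -0.197  0.111] F [ 6.3 -7.1 -1.3] rad 6.3 tan 3.6 g0.110 off [ 5.4 10.9]
2.8 [0.00469431 0.0111126 ]
```

```bash
python3 - <<'E'
from h import *
a,off=arcc("L",2.8,3.1,3,off=(.004,.0111),vel=.1)
P=sensors.get_state()["eef_pos"]-[0,0,.025]
print(arm.servo_line(P,vel=.03,f_stop=15)); arm.hold(.3); st("pressed")
tilt(-1)
p,d=camera("scene"); cv2.imwrite("pics/over.png",cv2.resize(p[130:270,270:420],None,fx=4,fy=4,interpolation=cv2.INTER_CUBIC))
E
```

```text
a=2.90 t27.39 eef [ 0.597 -0.204  0.093] F [ 7.2 -3.9  0.2] rad 3.9 tan 0.8 g0.111 off [ 4.  11.1]
a=3.00 t27.73 eef [ 0.597 -0.209  0.074] F [10.1 -2.7 -1.4] rad 2.5 tan 1.7 g0.108 off [ 3.5 11.2]
a=3.10 t28.07 eef [ 0.596 -0.212  0.054] F [ 7.9 -7.4 -2.8] rad 7.2 tan 3.1 g0.108 off [ 3.3 11.3]
True
pressed t29.01 eef [ 0.5977 -0.214   0.0377] F [-2.4  0.5  9.4] M [ 0.04  0.2  -0.38] g0.108
top hidden 0
scene slope -0.001 z@80mm 0.0615 n 759
```

View pics/over.png

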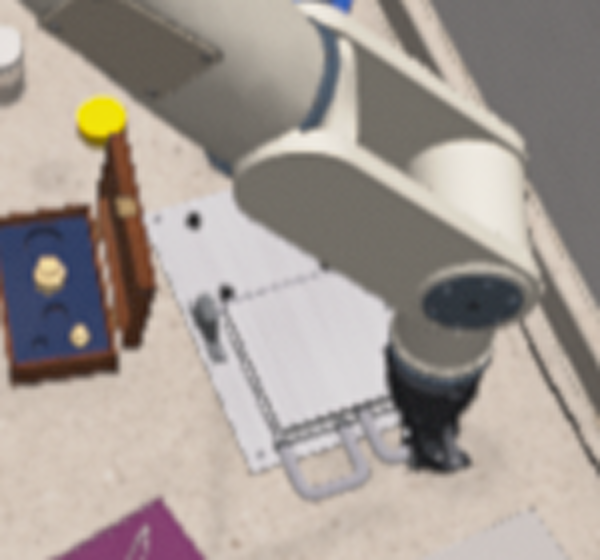

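The stack lies flat on the right side (slope -0.001, top at 61.5 mm), and the empty tray's handle shows at (351,250). Next I swing the emptied loaded tray back, still holding its handle.

```bash
python3 - <<'E'
from h import *
a,off=arcc("L",3.14,2.6,6,off=(0,.001),vel=.08)
print(a,off)
p,d=camera("scene"); cv2.imwrite("pics/back1.png",cv2.resize(p[130:270,270:420],None,fx=4,fy=4,interpolation=cv2.INTER_CUBIC))
E
```

```text
a=3.05 t29.52 eef [ 0.596 -0.213  0.055] F [5.5 1.6 0.9] rad -1.5 tan -1.1 g0.106 off [0. 1.]
a=2.96 t29.89 eef [ 0.597 -0.21   0.072] F [ 7.5  1.3 -0.6] rad -1.4 tan 0.4 g0.109 off [0.2 1. ]
a=2.87 t30.26 eef [ 0.596 -0.205  0.089] F [ 6.4 -0.3  2.2] rad 0.9 tan -2.0 g0.107 off [0.3 1. ]
a=2.78 t30.62 eef [ 0.597 -0.199  0.106] F [ 6.6 -1.9  3.6] rad 3.1 tan -2.7 g0.104 off [0.2 1. ]
a=2.69 t30.99 eef [ 0.596 -0.192  0.121] F [ 5.7 -1.8  1.3] rad 2.2 tan -0.4 g0.111 off [-0.1  1.1]
a=2.60 t31.36 eef [ 0.596 -0.183  0.137] F [ 5.6 -4.   3.2] rad 5.1 tan -0.7 g0.107 off [-0.3  1.2]
2.6 [-0.00085917  0.00154072]
```

View pics/back1.png

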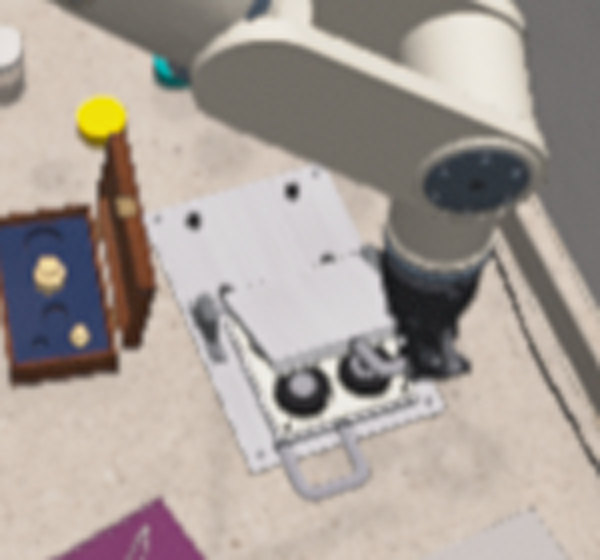

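The loaded tray is lifting away. The discs stay in the other tray with their steel sections up, at about (345,227) and (361,222). I carry on to open.

```bash
python3 - <<'E'
from h import *
a,off=arcc("L",2.6,.06,18,off=(-.0009,.0015),vel=.13)
print(a,off)
P=sensors.get_state()["eef_pos"]-[0,0,.025]
if P[2]>-.02: print(arm.servo_line([P[0],P[1],max(P[2],.008)],vel=.03,f_stop=12)); arm.hold(.2); st("pressed")
tilt(1)
E
```

```text
a=2.46 t31.77 eef [ 0.596 -0.167  0.159] F [ 5.8 -4.2  4.3] rad 5.9 tan -0.7 g0.108 off [-0.9  1.5]
a=2.32 t32.12 eef [ 0.596 -0.148  0.179] F [ 4.2 -6.2  8.9] rad 10.8 tan -1.5 g0.111 off [-1.5  1.9]
a=2.18 t32.48 eef [ 0.596 -0.126  0.196] F [ 4.5 -5.2 10.8] rad 11.8 tan -1.9 g0.113 off [-2.3  2.9]
a=2.04 t32.84 eef [ 0.595 -0.103  0.21 ] F [-0.1 -2.8 11.4] rad 11.5 tan -2.6 g0.108 off [-3.1  4.1]
a=1.89 t33.20 eef [ 0.594 -0.077  0.221] F [-5.5 -3.2 19.5] rad 19.5 tan -3.2 g0.105 off [-3.8  5.3]
a=1.75 t33.56 eef [ 0.594 -0.05   0.228] F [-3.8 -0.6 21.6] rad 21.4 tan -3.4 g0.113 off [-4.2  6.7]
a=1.61 t33.92 eef [ 0.593 -0.022  0.231] F [-1.2  2.1 16.4] rad 16.3 tan -2.8 g0.107 off [-4.5  8.2]
a=1.47 t34.27 eef [0.593 0.006 0.231] F [ 5.1  5.8 21.7] rad 22.1 tan -3.6 g0.111 off [-4.6  9.7]
a=1.33 t34.63 eef [0.59  0.033 0.224] F [-5.6  7.2 12.3] rad 13.7 tan -4.1 g0.106 off [-4.4 11.2]
a=1.19 t34.99 eef [0.59  0.058 0.215] F [-2.9  2.6  0.9] rad 1.8 tan -2.0 g0.110 off [-4.1 12.6]
a=1.05 t35.35 eef [0.591 0.082 0.202] F [-4.1 -0.5 -3.3] rad -3.1 tan -1.2 g0.107 off [-4.  12.8]
a=0
[... 184 characters left out ...]
2 12.5]
a=0.62 t36.42 eef [0.59  0.141 0.144] F [-5.4  7.7  0.9] rad 6.8 tan -3.8 g0.110 off [-3.8 12.9]
a=0.48 t36.78 eef [0.59  0.155 0.12 ] F [ 0.1  4.3 -2. ] rad 2.9 tan -3.8 g0.107 off [-3.1 13.4]
a=0.34 t37.14 eef [0.59  0.165 0.095] F [-5.8  6.1  1.1] rad 6.1 tan -1.0 g0.109 off [-2.8 13.5]
a=0.20 t37.50 eef [0.59  0.172 0.068] F [ 5.8 10.5 -3.3] rad 9.6 tan -5.3 g0.107 off [-2.1 13.8]
a=0.06 t37.86 eef [0.589 0.176 0.041] F [-8.1  9.7 -2. ] rad 9.6 tan -2.6 g0.108 off [-1. 14.]
0.06000000000000005 [0.00016369 0.01406435]
True
pressed t38.80 eef [0.5894 0.176  0.0187] F [6.3 1.6 7. ] M [ 0.38 -1.67  0.69] g0.110
top slope 0.055 z@80mm 0.0339 n 829
scene slope 0.016 z@80mm 0.0330 n 681
```

```bash
cat >> h.py <<'E'
def rim(side,n="scene"):
    p,d=camera(n); c=calibration(n); W=cloud(c,d); cc,ss=np.cos(TH),np.sin(TH)
    x=(W[...,0]-O[0])*cc+(W[...,1]-O[1])*ss; y=-(W[...,0]-O[0])*ss+(W[...,1]-O[1])*cc; z=W[...,2]
    for y0,y1 in((.010,.018),(.07,.078),(.131,.139)):
        m=(d>0)&(abs(x)<.06)&(side*y>y0)&(side*y<y1)&(z>.02)&(z<.1)
        print(n,y0,m.sum(),np.percentile(z[m],[25,50,75]).round(4) if m.sum()>5 else "")
E
python3 - <<'E'
from h import *
rim(1); rim(1,"top"); p,d=camera("scene"); cv2.imwrite("pics/end1.png",cv2.resize(p[130:270,270:420],None,fx=4,fy=4,interpolation=cv2.INTER_CUBIC))
E
```

```text
scene 0.01 56 [0.0385 0.041  0.0437]
scene 0.07 65 [0.0348 0.0381 0.042 ]
scene 0.131 61 [0.0348 0.0403 0.0424]
top 0.01 100 [0.0383 0.0411 0.0427]
top 0.07 104 [0.0391 0.0408 0.0424]
top 0.131 0
```

View pics/end1.png

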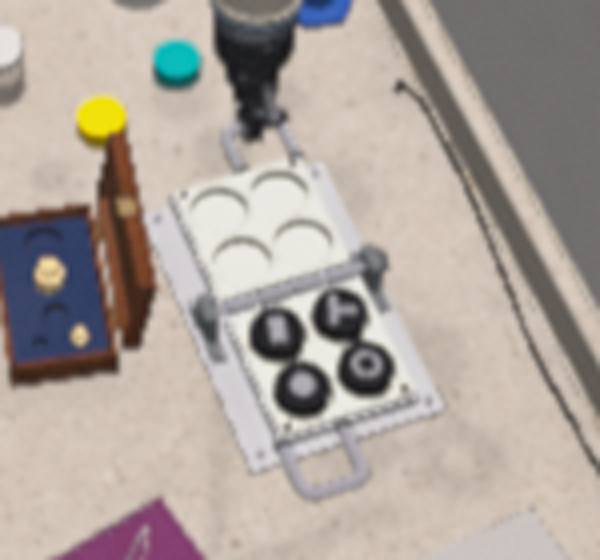

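All four discs sit in the other tray with steel up, at about (338-362,208-228), and the loaded tray lies flat. Next I tilt about the bar, release and back off.

```bash
python3 - <<'E'
from h import *
s=sensors.get_state(); b=s["eef_pos"]+[0,0,.0135]
for phi in(-.17,-.34):
    q,ap=quat(phi,SG); arm.servo_line(b+ap*.0135,frame=q,vel=.05); st(phi)
arm.open_gripper(); s=st("open")
arm.servo_line(s["eef_pos"]-ap*.12,vel=.12); st("back")
P=sensors.get_state()["eef_pos"]; arm.servo_line(P+[0,.02,.08],vel=.2)
st("clear")
for sd in(1,-1):
    rim(sd); rim(sd,"top")
for n,r in(("top",(140,215,255,410)),("scene",(130,270,270,420))):
    p,d=camera(n); cv2.imwrite(f"pics/fin_{n}.png",cv2.resize(p[r[0]:r[1],r[2]:r[3]],None,fx=5,fy=5,interpolation=cv2.INTER_CUBIC)[:600,:800])
    print(n,[(round(float(o["conf"]),2),[round(float(x)) for x in o["box"]]) for t in("jar_1","timer_1") for o in outline_of(n,t)])
E
```

```text
-0.17 t39.40 eef [0.5903 0.1738 0.0195] F [-0.4 -0.6  7.8] M [-0.3   0.13  0.38] g0.109
-0.34 t39.72 eef [0.5887 0.1715 0.0196] F [-5.8  0.9  9.8] M [-0.4   1.   -0.02] g0.109
open t40.43 eef [0.5895 0.1714 0.0195] F [-0.  -0.1 -0.3] M [ 0.17  0.02 -0.06] g0.999
back t41.58 eef [0.5884 0.211  0.1318] F [ 0.1 -0.3  0.1] M [0.11 0.03 0.  ] g0.998
clear t42.14 eef [0.5879 0.2306 0.2107] F [0.2 0.6 0.3] M [0.14 0.03 0.02] g1.002
scene 0.01 60 [0.0392 0.0407 0.0426]
scene 0.07 74 [0.0361 0.04   0.0433]
scene 0.131 59 [0.0345 0.0402 0.0419]
top 0.01 100 [0.0387 0.0408 0.0429]
top 0.07 103 [0.0396 0.0415 0.0429]
top 0.131 107 [0.0397 0.0415 0.0433]
scene 0.01 37 [0.0399 0.0414 0.0426]
scene 0.07 44 [0.0408 0.0431 0.0451]
scene 0.131 110 [0.0338 0.0386 0.042 ]
top 0.01 117 [0.04   0.0416 0.044 ]
top 0.07 102 [0.0402 0.0419 0.0442]
top 0.131 94 [0.0376 0.0406 0.0429]
top [(0.84, [449, 251, 23, 25])]
scene [(0.56, [272, 149, 10, 17]), (0.55, [319, 309, 27, 25])]
```

View pics/fin_top.png

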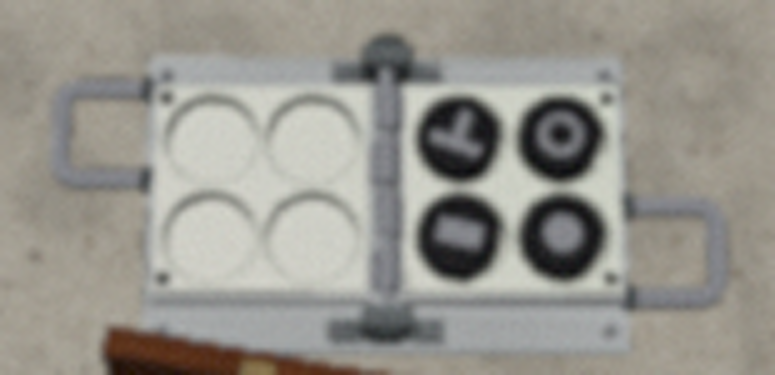

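View pics/fin_scene.png

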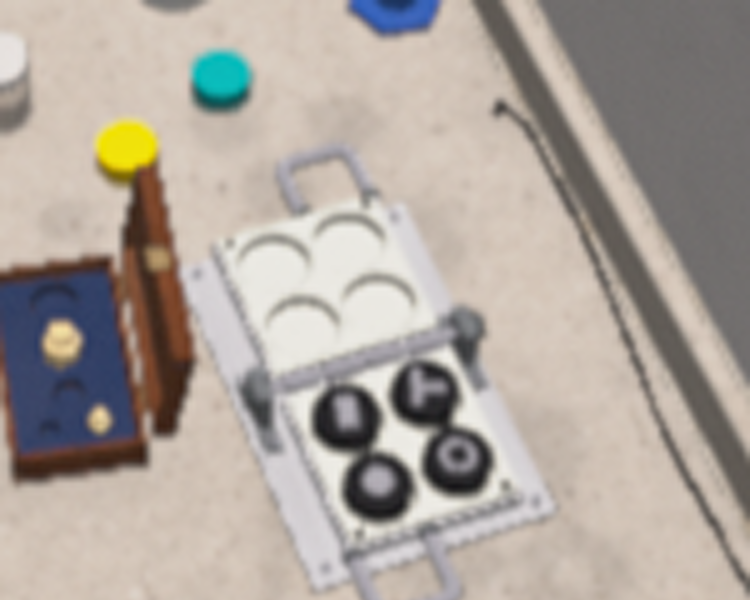

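Both pictures show both trays open and flat. The discs sit in their mirrored pockets with the steel sections up, at about (346-368,167-188) in the top picture, and the gripper is clear.

```bash
python3 -c "
from bench import sign_off
print(sign_off())"
```

```text
the job is handed in; nothing more can be done
None
```

The specimens are turned over: all four now sit in the mirrored pockets of the tray that was empty, with their steel faces up. I handed the job in with the robot's clock at about 42 s of the 67 s allowed; the sign-off gives no verdict.

- **What I did:** I swung the empty tray over onto the loaded one by its bow handle and swung the shut pair right across by the loaded tray's handle. Then I swung the emptied tray back and backed the gripper off.
- **Shut positions:** Depth readings put the stack flat both times, with slope within 0.005 and the top at about 62 mm. On the second side only the scene camera could see it.
- **Final state:** Both tray rims read level with the pin, at about 41 mm against the 42 mm given. The forces I read along the way stayed under about 30 N, and the tray speed averaged below 1 rad/s.
- **Checks that fell short:**
  - On the last look, the network found no jar in the top picture, and only one jar (with the timer) in the scene picture. Those it found were within a few pixels of their starting places in box centre, except that the timer's box in the scene picture was about 7 pixels off and larger than at the start. I did not check this further; the arm never worked near any of them.
  - A plane fit over the emptied tray gave a slope of 0.055 (top camera) and 0.016 (scene camera) because the open pockets and arm disturb it. I relied on the rim heights instead.
  - I judged the specimens' seating from the pictures, not by measuring to the millimetre.

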